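# Put the press spacers back in their rack

## Task

Put the two flat aluminium spacer plates back in the wooden rack, each upright in the slot whose width matches its thickness (a snug sliding fit: too tight is wrong and so is a sloppy wide slot). Slide each one right down onto the slot's floor, roughly centred along the slot, and let go; one slot stays empty.

Things in the scene. Friction and masses are not known exactly. Their poses are not given: they have to be found in the camera images.
- spacer_10: loose flat aluminium spacer plate 10 mm thick, 70 mm long and 58 mm high, 105 g or a little more or less, with two dark round holes showing on each face; it starts upright on its long narrow edge on the worktop; the other one is 15 mm thick. Origin: centre of its underside; x along its length, y through its thickness, z up. Take it across the thickness by its upper part.
- spacer_15: loose flat aluminium spacer plate 15 mm thick, 70 mm long and 58 mm high, 158 g or a little more or less, with two dark round holes showing on each face; it starts upright on its long narrow edge on the worktop; the other one is 10 mm thick. Origin: centre of its underside; x along its length, y through its thickness, z up. Take it across the thickness by its upper part.
- rack: fixed dark wooden base board of the rack, 86 x 166 mm and 5 mm thick, on the worktop; three slot blocks stand on it in a row along its y, 46 mm from centre to centre, their slots all along its x, so walls end 30 mm above the worktop. Neighbouring slots are close: open the gripper only a little when letting go beside a plate already racked. Origin: centre of its underside.
- slot_12: beech slot block, 60 x 44 mm and 25 mm high, fixed on the rack; one straight slot 12 mm wide runs along its x through its middle, open at both ends and at the top; the slot's floor (black) is 3 mm above the block's underside, the walls stand 22 mm above that floor and their top inner edges are rounded at 5 mm as a lead-in. Origin: centre of the underside; x along the slot, y across it, z up. It fits the 10 mm spacer. It may be in any of the rack's three places.
- slot_17: beech slot block, 60 x 44 mm and 25 mm high, fixed on the rack; one straight slot 17 mm wide runs along its x through its middle, open at both ends and at the top; the slot's floor (black) is 3 mm above the block's underside, the walls stand 22 mm above that floor and their top inner edges are rounded at 5 mm as a lead-in. Origin: centre of the underside; x along the slot, y across it, z up. It fits the 15 mm spacer. It may be in any of the rack's three places.
- slot_22: beech slot block, 60 x 44 mm and 25 mm high, fixed on the rack; one straight slot 22 mm wide runs along its x through its middle, open at both ends and at the top; the slot's floor (black) is 3 mm above the block's underside, the walls stand 22 mm above that floor and their top inner edges are rounded at 5 mm as a lead-in. Origin: centre of the underside; x along the slot, y across it, z up. It stays empty. It may be in any of the rack's three places.
- slot_12_floor (a point): point at the centre of the floor of the 12 mm wide slot; axes as the block's (x along the slot, y across, z up)
- slot_17_floor (a point): point at the centre of the floor of the 17 mm wide slot; axes as the block's (x along the slot, y across, z up)
There are look-alikes about, which are no part of the job. Leave any purple look-alike of the spacer_10 alone.

How it is judged:
By the outcome, as a careful person would: the job done as asked, in the order asked, and still so for the second after the job is handed in, with the robot touching nothing.
It also fails if it takes over 64 s, if anything falls off the work surface, if the arm or the gripper's body presses on something with over 40 N, if the wrist force passes 120 N, or if a joint passes its speed limit or range.

## Robot

A 6-joint arm with a two-finger parallel gripper is mounted at the origin on a cart in front of the work surface, level with it; the furniture and walls round the work are solid. World frame = base frame: x ahead of the robot, y to its left, z up, the work surface at z = 0. Lengths are in m, angles in degrees, forces in N, time in s.
With the tool pointing down it reaches from about 0.35 to 0.875 m from the base axis. Payload 4.2 kg.
Tool frame: the origin (TCP) lies at the very end of the fingers, on their centre line; the grasp point (between the pads) lies 19 mm behind it; z points along the fingers, y is the line along which they close (so a half turn about z gives the same grasp; the last joint's range is limited). The gripper opens to 87 mm and grips with 3 to 60 N. Pads are 19 mm wide; open, the fingers measure 117 mm over their backs; the gripper's body (75 mm by 190 mm) begins 51 mm behind the grasp point.
Start: joints at [53.892, 22.042, 0.453, 0, -68.411, -14.817], TCP at [0.485, 0.394, 0.223] pointing down, gripper open.
Joint ranges: [-179.83, 179.83], [-69.29, 118.12], [-61.27, 80.66], [-181.25, 117.63], [-171.15, -9.14], [-177.46, 177.46]. Speed limits (degrees/s): [159.86, 159.86, 180, 180, 180, 180].

## Interface

Orientations are given as a 3x3 rotation matrix whose columns are the frame's x, y, z axes.
In Python, from station import monitor, cams, ticket gives the robot as it stands.
- The arm moves only by the tool drive_tool, never from a script. Its argument "moves" is a list of rows, each an object with "delta_pos": the shift along the tool's x, y, z in mm, a list of three; "turn": the turn about the tool's z in rad; "claw": the opening, from 0 (shut) to 1 (fully open). A call has 1 to 12 rows; each row shifts and turns the commanded pose from where the row before left it, along the tool's axes as they then stand; what a row does not reach is not made up. A row lasts 1/8 s, in which the tool goes at most 62.5 mm and 10.7 degrees, less where a joint would pass 70% of its speed; a pose out of reach is approached as far as the arm can. A call is refused whole if a number of a shift passes 62.5 or a number of a turn 0.188, either way. A call with a gripper value outside its range is refused whole. The fingers move at their own pace and stop on an object; the grip force is fixed at half the most. Time passes only in rows, so rows that do not move let the fingers close. It gives the time, the measured TCP pose, the force, the opening and the grip force at its end, in the units of the state.
- monitor.sense(): the state, without advancing time (a new reading comes with each control period).
- cams.capture(name): name is "scene" or "top" or "wrist"; returns a dict with "color" (480x640x3 uint8, red, green, blue), "range_z" (480x640 float32, m along the optical axis (not along the pixel's ray), 0 where there is no reading), "vertical_fov" (degrees; the focal length in pixels is half the picture's height over the tangent of half this angle, whatever the lens; pixels are square), "cx", "cy" (the principal point, pixels), "extrinsics" (4x4, takes a point from camera to world coordinates). Camera axes: x right, y down, z forward; pixel columns grow to the right and rows downward; lengths in m; the calibration is good to about 2 mm. A picture is of the moment at which its call begins.
- ticket.finish_job(): hands the job in; it is judged then, once.
The state is a dict: "time_s": time; "joints": joint angles; "joint_velocities": joint speeds; "effort": joint torques, N m; "tcp_pos": TCP position; "ee_rot": TCP orientation; "wrist_force": force on the tool from outside, world axes, zero at the start; "moment": the same for the moment, N m; "gripper_width": opening from 0.0 (shut) to 1.0 (fully open); "gripper_force": force on a finger pad.
Only numpy, scipy, OpenCV 4.12 (cv2) and the standard library are available. Lean on these libraries where they do the work, as an engineer would, in place of code of your own. Each camera call takes 0.05 s, during which the arm holds its last target. There are 200 camera calls.

## Working session

There is one attempt and no reset: what is moved stays moved. The work goes in short steps, Python scripts to look and compute and a tool call to move; the robot and the scene stay as the last step left them, time stands still between calls to the robot, and variables do not carry over. Pictures are saved under pics/ and viewed, at most 10 in all, crops included, and the job is handed in when it is done.

Besides the shell and the picture viewer there is one more tool, called after "Request:" as name(argument=value, ...), one argument or row to a line, values as JSON. drive_tool: Moves the arm, as the interface text tells. Its arguments: {"type":"object","properties":{"moves":{"type":"array","items":{"type":"object","properties":{"delta_pos":{"type":"array","items":{"type":"number"}},"turn":{"type":"number"},"claw":{"type":"number"}}}}},"required":["moves"]}

```bash
mkdir -p pics
cat > h.py <<'E'
import numpy as np, cv2
from station import monitor, cams, ticket
def cap(n,save=None):
    d=cams.capture(n)
    d['f']=d['color'].shape[0]/2/np.tan(np.radians(d['vertical_fov'])/2)
    if save: cv2.imwrite('pics/'+save,cv2.cvtColor(d['color'],cv2.COLOR_RGB2BGR))
    return d
def cloud(d):
    z=d['range_z'];v,u=np.mgrid[:z.shape[0],:z.shape[1]]
    p=np.stack([(u-d['cx'])/d['f']*z,(v-d['cy'])/d['f']*z,z],-1)
    E=np.array(d['extrinsics']);w=p@E[:3,:3].T+E[:3,3];w[z==0]=np.nan
    return w
def ray(d,uv,h):
    E=np.array(d['extrinsics']);uv=np.atleast_2d(uv).astype(float)
    r=np.c_[(uv[:,0]-d['cx'])/d['f'],(uv[:,1]-d['cy'])/d['f'],np.ones(len(uv))]@E[:3,:3].T
    t=(h-E[2,3])/r[:,2];return E[:3,3]+r*t[:,None]
E
python3 - <<'E'
from h import *
s=monitor.sense();print({k:np.round(s[k],3).tolist() for k in ('time_s','tcp_pos','ee_rot','gripper_width','wrist_force')})
for n in('scene','top'):
    d=cap(n,n+'0.png');print(n,d['f'],d['cx'],d['cy'],np.round(d['extrinsics'],3).tolist())
E
```

```text
{'time_s': 0.0, 'tcp_pos': [0.485, 0.394, 0.221], 'ee_rot': [[0.63, -0.776, -0.002], [-0.776, -0.63, -0.001], [0.0, 0.002, -1.0]], 'gripper_width': 0.996, 'wrist_force': [-0.079, 0.937, -0.566]}
scene 439.701049446777 317.7653862160779 240.6429739457161 [[0.774, -0.375, 0.51, 0.084], [-0.633, -0.447, 0.633, -0.384], [-0.01, -0.812, -0.583, 0.537], [0.0, 0.0, 0.0, 1.0]]
top 477.6697186083067 323.33254510434557 237.6145212090063 [[0.005, -0.987, 0.163, 0.363], [-1.0, -0.002, 0.018, 0.125], [-0.017, -0.163, -0.987, 0.913], [0.0, 0.0, 0.0, 1.0]]
```

View pics/top0.png

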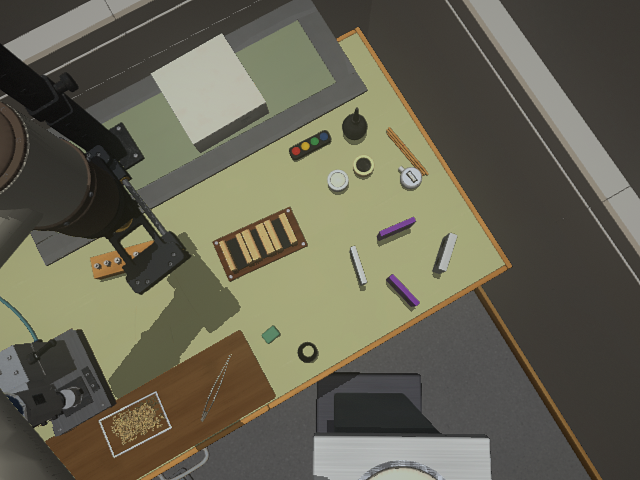

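View pics/scene0.png

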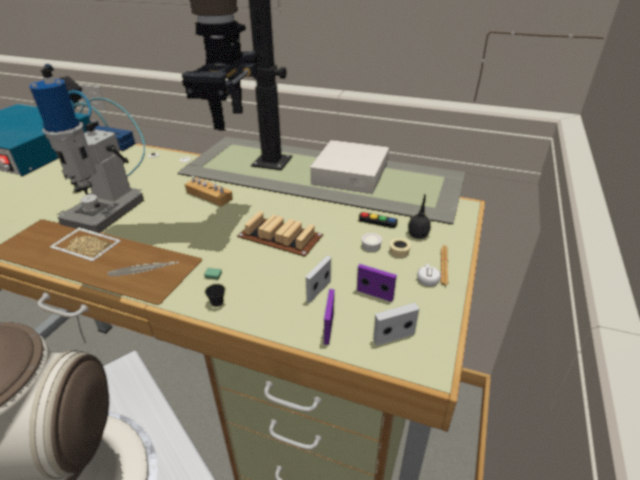

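The top view shows these candidates:
- A thin grey plate at (358,265), likely spacer_10.
- A thicker grey plate at (446,252), likely spacer_15.
- Purple look-alikes at (396,228) and (403,290), which I'll leave alone.

The rack is at (260,244).

Run:
```python
from h import *
d=cap('top');w=cloud(d);c=d['color'].astype(int)
sat=c.max(2)-c.min(2)
for nm,(x0,x1,y0,y1) in {'A':(335,380,235,295),'B':(425,470,225,285)}.items():
    m=np.zeros((480,640),bool);m[y0:y1,x0:x1]=1
    t=m&(w[...,2]>.05)&(w[...,2]<.07)
    for lab,mm in(('depth',t),('col',m&(sat<25)&(c.min(2)>110)&(w[...,2]>.045))):
        v,u=np.nonzero(mm);p=ray(d,np.c_[u,v],.058)[:,:2]
        r=cv2.minAreaRect((p*1000).astype(np.float32));print(nm,lab,len(u),np.round(r[0],1),np.round(r[1],1),round(r[2],1),np.nanmedian(w[mm][:,2]))
# rack: block tops at .03
m=np.zeros((480,640),bool);m[200:285,208:312]=1
v,u=np.nonzero(m&(c[...,0]-c[...,2]>25)&(c.sum(2)>350)&(w[...,2]>.02)&(w[...,2]<.04))
p=ray(d,np.c_[u,v],.03)[:,:2];r=cv2.minAreaRect((p*1000).astype(np.float32));print('rack',r,len(u))
m0=p.mean(0);U=np.linalg.svd(p-m0,full_matrices=False)[2];print(m0,U)
bx=cv2.boxPoints(r)/1000;e=max((bx[1]-bx[0],bx[2]-bx[1]),key=np.linalg.norm);e/=np.linalg.norm(e);n=np.array([-e[1],e[0]]);cen=np.array(r[0])/1000
print('e',e,'n',n,np.degrees(np.arctan2(e[1],e[0])))
# profile along e near centre
E=np.array(d['extrinsics']);R=np.linalg.inv(E)
for off in(-.012,0,.012):
    s=np.arange(-.085,.0851,.001);P=cen+s[:,None]*e+off*n;P=np.c_[P,np.full(len(s),.03)]
    q=(R[:3,:3]@P.T).T+R[:3,3];uv=q[:,:2]/q[:,2:]*d['f']+[d['cx'],d['cy']]
    g=cv2.remap(d['color'].sum(2).astype(np.float32),uv[:,:1].astype(np.float32),uv[:,1:].astype(np.float32),cv2.INTER_LINEAR)[:,0]
    print(off,(g/10).astype(int).tolist())
img=cv2.imread('pics/top0.png')
a=cv2.resize(img[195:295,205:315],None,fx=5,fy=5,interpolation=cv2.INTER_CUBIC)[:500,:];cv2.imwrite('pics/c1.png',a)
cv2.imwrite('pics/c2.png',cv2.resize(img[205:315,335:475],None,fx=5,fy=5,interpolation=cv2.INTER_CUBIC))
```

```text
A depth 228 [455.3  77.6] [69.9 10.2] 17.9 0.05738582478753157
A col 205 [455.7  77.5] [69.3  9.4] 17.3 0.057678044946234186
B depth 345 [479.  -82.6] [16.2 70.2] 70.6 0.05734663987668398
B col 306 [479.4 -83.4] [14.4 69. ] 70.9 0.05747623818435732
rack ((501.7568664550781, 264.1755676269531), (59.40196228027344, 134.88052368164062), 24.815950393676758) 1162
[0.50326968 0.26119288] [[ 0.42228505 -0.90646309]
 [ 0.90646309  0.42228505]]
e [ 0.41970494 -0.90766054] n [0.90766054 0.41970494] -65.18404
-0.012 [45, 45, 45, 45, 45, 44, 37, 23, 17, 18, 19, 19, 19, 19, 19, 19, 22, 30, 39, 44, 45, 45, 46, 46, 45, 42, 39, 33, 26, 20, 15, 15, 14, 14, 14, 14, 14, 14, 14, 14, 14, 14, 14, 14, 14, 14, 14, 14, 13, 17, 23, 33, 44, 46, 46, 46, 45, 45, 46, 45, 44, 37, 28, 34, 45, 48, 46, 46, 46, 46, 46, 46, 46, 46, 46, 45, 42, 38, 32, 25, 18, 14, 14, 14, 14, 14, 14, 14, 14, 14, 19, 25, 35, 46, 46, 46, 46, 45, 46, 46, 46, 46, 46, 46, 46, 46, 37, 24, 24, 33, 41, 45, 46, 46, 46, 46, 47, 47, 46, 44, 40, 35, 26, 18, 14, 14, 15, 15, 15, 15, 15, 15, 15, 15, 15, 15, 15, 15, 15, 21, 31, 40, 46, 47, 46, 45, 45, 
[... 773 characters left out ...]
, 41, 46]
0.012 [45, 45, 45, 45, 45, 44, 37, 24, 18, 17, 17, 18, 17, 17, 17, 17, 21, 29, 38, 44, 46, 46, 46, 46, 45, 42, 38, 33, 27, 20, 14, 14, 14, 14, 14, 14, 14, 14, 14, 14, 14, 14, 14, 14, 14, 14, 14, 14, 13, 16, 21, 33, 44, 46, 47, 46, 45, 45, 46, 45, 39, 29, 22, 30, 43, 48, 47, 46, 46, 46, 46, 46, 47, 48, 46, 45, 42, 38, 31, 22, 16, 13, 14, 14, 14, 15, 15, 15, 14, 14, 18, 22, 34, 44, 46, 46, 46, 46, 46, 46, 46, 46, 46, 46, 46, 45, 36, 23, 18, 27, 37, 44, 46, 46, 46, 46, 46, 46, 45, 43, 40, 36, 31, 21, 14, 14, 15, 15, 15, 15, 15, 15, 15, 15, 15, 15, 15, 15, 16, 23, 34, 43, 46, 46, 45, 45, 45, 45, 46, 46, 46, 43, 33, 22, 19, 18, 18, 18, 19, 19, 19, 19, 19, 19, 18, 18, 22, 28, 37, 44, 46]
```

View pics/c1.png

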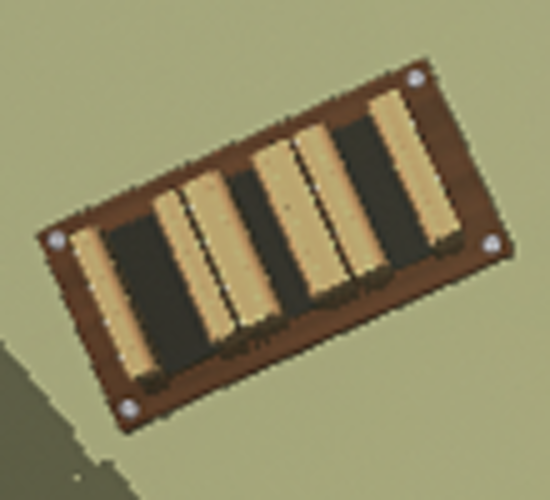

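View pics/c2.png

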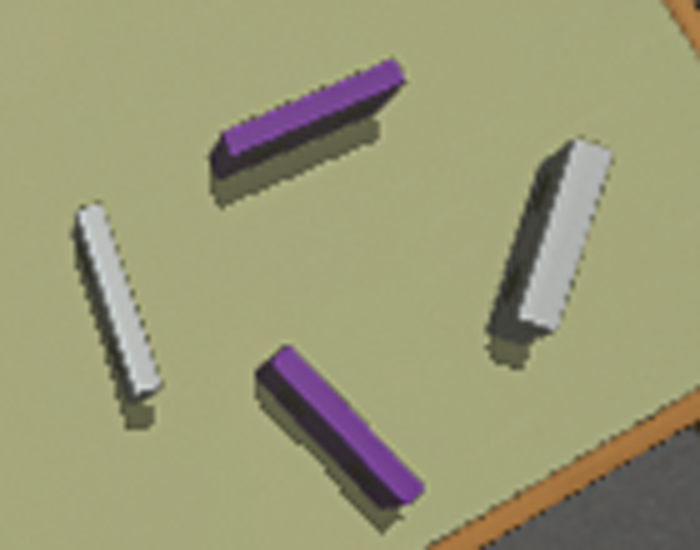

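The order along the rack is slot 22 on the left, slot 12 in the middle, slot 17 on the right. The thin silver plate is crop c2 left, 10 mm. The thick silver plate is on the right, 15 mm. I'll go above the 10 mm plate first.

Request:
drive_tool(
  moves=[
    {"delta_pos": [38,37,0],"turn": 0,"claw": 0.45},
    {"delta_pos": [38,37,0],"turn": 0,"claw": 0.45},
    {"delta_pos": [38,37,0],"turn": 0,"claw": 0.45},
    {"delta_pos": [38,37,0],"turn": 0,"claw": 0.45},
    {"delta_pos": [38,37,0],"turn": 0,"claw": 0.45},
    {"delta_pos": [37,37,0],"turn": -0.171,"claw": 0.45},
    {"delta_pos": [0,0,0],"turn": -0.171,"claw": 0.45},
    {"delta_pos": [0,0,0],"turn": -0.171,"claw": 0.45},
    {"delta_pos": [0,0,0],"turn": -0.171,"claw": 0.45},
    {"delta_pos": [0,0,0],"turn": -0.171,"claw": 0.45},
    {"delta_pos": [0,0,0],"turn": -0.171,"claw": 0.45},
    {"delta_pos": [0,0,0],"turn": -0.171,"claw": 0.45},
  ],
)

```text
time_s: 1.65
tcp_pos: [0.4556, 0.0777, 0.2223]
ee_rot: [[0.951, 0.309, -0.001], [0.309, -0.951, -0.0], [-0.001, -0.0, -1.0]]
wrist_force: [0.3, 0.3, -0.7]
gripper_width: 0.448
gripper_force: 0.0
```

```bash
cat >> h.py <<'E'
def go(x,y,z,yaw):
    "remaining tool-axis shift (mm) and turn (rad) to put the TCP at x,y,z with tool y axis along world heading yaw (mod 180)"
    s=monitor.sense();R=np.array(s['ee_rot']);p=np.array(s['tcp_pos'])
    a=np.degrees(np.arctan2(R[1,1],R[0,1]));t=-((yaw-a+90)%180-90)
    print('t',round(s['time_s'],2),'tcp',np.round(p*1000,1),'yaw',round(a,2),'w',round(s['gripper_width'],3),'F',np.round(s['wrist_force'],1),'q',np.round(s['joints'],0))
    print('shift',np.round(R.T@(np.array([x,y,z])-p)*1000,1),'turn',round(np.radians(t),4))
def rect(d,box,h,lo,hi,grey=True):
    w=cloud(d);c=d['color'].astype(int);x0,x1,y0,y1=box
    m=np.zeros(w.shape[:2],bool);m[y0:y1,x0:x1]=1
    m&=(w[...,2]>lo)&(w[...,2]<hi)
    if grey:m&=(c.max(2)-c.min(2)<30)&(c.min(2)>90)
    n,l,st,_=cv2.connectedComponentsWithStats(m.astype(np.uint8))
    for i in range(1,n):
        if st[i,4]<400:continue
        v,u=np.nonzero(l==i);r=cv2.minAreaRect((ray(d,np.c_[u,v],h)[:,:2]*1000).astype(np.float32))
        print(st[i],np.round(r[0],1),np.round(r[1],1),round(r[2],1),'z',np.median(w[v,u,2]).round(4))
E
python3 - <<'E'
from h import *
go(.4555,.0775,.16,107.6)
d=cap('wrist','w1.png');rect(d,(0,640,0,480),.058,.053,.063)
E
```

```text
t 1.65 tcp [455.6  77.7 222.3] yaw -72.03 w 0.448 F [ 0.3  0.3 -0.7] q [ 30.   6. -21.  -0. -63.  78.]
shift [-0.2  0.2 62.3] turn 0.0065
[317 197  10  68 661] [456.2  78.3] [68.5  9.1] 17.7 z 0.0575
[457 227  50  44 779] [485.8 -83.2] [16.  56.7] 70.6 z 0.0571
```

View pics/w1.png

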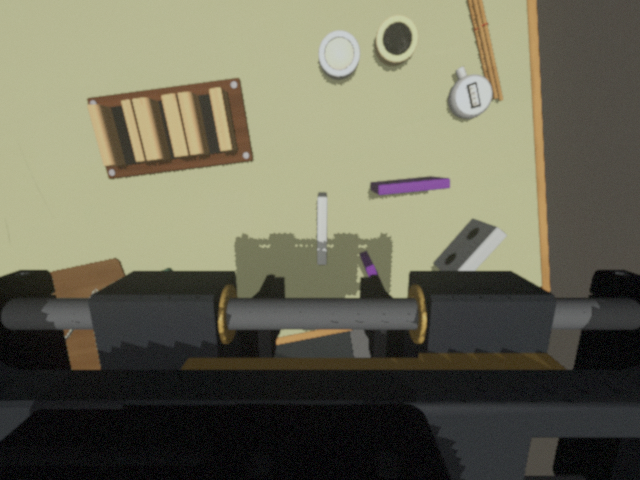

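The wrist view shows the plate at (322,228) centred between the fingers, with the purple plates clear of them. Descend and grip.

Request:
drive_tool(
  moves=[
    {"delta_pos": [0.4,-0.4,50],"turn": 0.006,"claw": 0.45},
    {"delta_pos": [0,0,50],"turn": 0,"claw": 0.45},
    {"delta_pos": [0,0,50],"turn": 0,"claw": 0.45},
    {"delta_pos": [0,0,30],"turn": 0,"claw": 0.45},
    {"delta_pos": [0,0,14],"turn": 0,"claw": 0.45},
    {"delta_pos": [0,0,0],"turn": 0,"claw": 0.45},
    {"delta_pos": [0,0,0],"turn": 0,"claw": 0.05},
    {"delta_pos": [0,0,0],"turn": 0,"claw": 0.05},
    {"delta_pos": [0,0,0],"turn": 0,"claw": 0.05},
    {"delta_pos": [0,0,0],"turn": 0,"claw": 0.05},
    {"delta_pos": [0,0,0],"turn": 0,"claw": 0.05},
    {"delta_pos": [0,0,0],"turn": 0,"claw": 0.05},
  ],
)

```text
time_s: 3.2
tcp_pos: [0.4564, 0.0784, 0.029]
ee_rot: [[0.955, 0.298, 0.0], [0.298, -0.955, 0.0], [0.001, -0.0, -1.0]]
wrist_force: [-1.7, -0.6, 5.1]
gripper_width: 0.112
gripper_force: 30.0
```

Run:
```python
from h import *
go(.502,.264,.15,114.8)
```

```text
t 3.2 tcp [456.4  78.4  29. ] yaw -72.68 w 0.112 F [-1.7 -0.6  5.1] q [ 30.  21. -36.   0. -33.  77.]
shift [  98.9 -163.6 -121. ] turn -0.1305
```

Request:
drive_tool(
  moves=[
    {"delta_pos": [0,0,-30],"turn": 0,"claw": 0.05},
    {"delta_pos": [0,0,-45],"turn": 0,"claw": 0.05},
    {"delta_pos": [0,0,-45],"turn": 0,"claw": 0.05},
    {"delta_pos": [20,-33,0],"turn": 0,"claw": 0.05},
    {"delta_pos": [20,-33,0],"turn": 0,"claw": 0.05},
    {"delta_pos": [20,-33,0],"turn": 0,"claw": 0.05},
    {"delta_pos": [20,-33,0],"turn": 0,"claw": 0.05},
    {"delta_pos": [19,-31,0],"turn": -0.065,"claw": 0.05},
    {"delta_pos": [0,0,0],"turn": -0.065,"claw": 0.05},
    {"delta_pos": [0,0,0],"turn": 0,"claw": 0.05},
  ],
)

```text
time_s: 4.45
tcp_pos: [0.5016, 0.2634, 0.1474]
ee_rot: [[0.908, 0.418, -0.002], [0.418, -0.908, -0.001], [-0.002, 0.0, -1.0]]
wrist_force: [0.3, -0.9, -2.0]
gripper_width: 0.118
gripper_force: 30.0
```

Run:
```python
from h import *
go(.502,.264,.11,114.8)
d=cap('wrist','w2.png')
w=cloud(d);c=d['color'].astype(int)
beech=(c[...,0]-c[...,2]>25)&(c.sum(2)>330)&(w[...,2]>.024)&(w[...,2]<.036)&(np.abs(w[...,0]-.502)<.09)&(np.abs(w[...,1]-.264)<.1)
v,u=np.nonzero(beech);p=ray(d,np.c_[u,v],.03)[:,:2]*1000
print(len(u),cv2.minAreaRect(p.astype(np.float32)), u.min(),u.max(),v.min(),v.max())
rect(d,(0,640,0,480),.179,.0,.3)
cv2.imwrite('pics/t2.png',cap('top')['color'][...,::-1][180:310,170:350])
```

```text
t 4.45 tcp [501.6 263.4 147.4] yaw -65.27 w 0.118 F [ 0.3 -0.9 -2. ] q [ 44.  20. -14.  -0. -56.  71.]
shift [ 0.8 -0.4 37.4] turn -0.0012
3350 ((502.58538818359375, 265.8112487792969), (59.4315071105957, 135.17784118652344), 24.709693908691406) 240 399 206 273
[    0     0   622    65 20551] [606.1 318.8] [ 19.5 217.3] 28.9 z 0.009
[ 513  158   50   50 1910] [590.1 212.2] [18.8 18.7] 32.7 z 0.0191
[ 310  242   24   56 1267] [523.1 273.2] [23.8  9.5] 24.7 z 0.1757
[  45  308  111   19 1670] [464.4 350.3] [ 8.4 46.5] 24.7 z 0.2342
[287 309  71  17 938] [504.  264.2] [ 7.5 30. ] 24.7 z 0.2342
[ 489  308  103   19 1483] [543.1 179.7] [ 8.2 43.3] 25.4 z 0.2342
[310 329  23  29 577] [492.5 259.4] [13.6  9.7] 24.7 z 0.1757
```

View pics/w2.png

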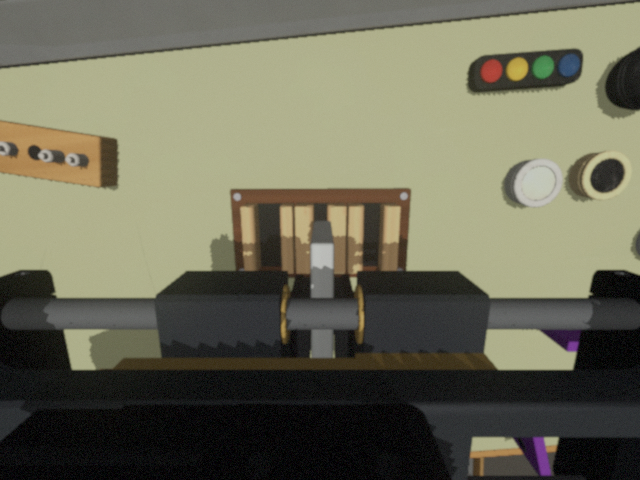

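The plate edge at (322,250) hangs above the middle slot in the wrist view. I'll lower it to just above the walls and measure the relative offset from close by.

Request:
drive_tool(
  moves=[
    {"delta_pos": [1.2,-1.2,30],"turn": 0,"claw": 0.05},
    {"delta_pos": [0,0,30],"turn": 0,"claw": 0.05},
    {"delta_pos": [0,0,18],"turn": 0,"claw": 0.05},
    {"delta_pos": [0,0,0],"turn": 0,"claw": 0.05},
  ],
)

```text
time_s: 5.05
tcp_pos: [0.5018, 0.2637, 0.0692]
ee_rot: [[0.909, 0.418, -0.003], [0.418, -0.909, -0.003], [-0.004, 0.001, -1.0]]
wrist_force: [0.7, 0.4, -1.6]
gripper_width: 0.118
gripper_force: 30.0
```

```bash
cat >> h.py <<'E'
def edges(d,P,dr,h,n=40,L=.09,offs=(0,)):
    "brightness along the line P+s*dr at height h: sub-pixel gradient extrema (s in mm, sign)"
    E=np.array(d['extrinsics']);R=np.linalg.inv(E);s=np.arange(-L,L,.00025)
    g=0
    for o in offs:
        Q=np.array(P)+s[:,None]*dr+o*np.array([-dr[1],dr[0]]);Q=np.c_[Q,np.full(len(s),h)]
        q=Q@R[:3,:3].T+R[:3,3];uv=(q[:,:2]/q[:,2:]*d['f']+[d['cx'],d['cy']]).astype(np.float32)
        g=g+cv2.remap(d['color'].mean(2).astype(np.float32),uv[:,:1],uv[:,1:],cv2.INTER_LINEAR)[:,0]/len(offs)
    g=cv2.GaussianBlur(g[None],(0,0),3)[0];D=np.gradient(g)/.25
    return [(round(s[i]*1000,1),round(D[i],1)) for i in range(1,len(s)-1) if abs(D[i])>8 and abs(D[i])>=abs(D[i-1]) and abs(D[i])>abs(D[i+1])]
E
python3 - <<'E'
from h import *
go(.502,.265,.065,114.8)
d=cap('wrist','w3.png');w=cloud(d)
s=monitor.sense();p=np.array(s['tcp_pos'])[:2];R=np.array(s['ee_rot'])
# along-plate station: x forward of tcp; top of plate at tcpz+.029
for x in(.026,.024): print('slots h.03 x',x,edges(d,p+x*R[:2,0],R[:2,1],.03))
for x in(.03,.026,.022): print('plate top x',x,edges(d,p+x*R[:2,0],R[:2,1],s['tcp_pos'][2]+.029,L=.02))
print(np.round(np.array(d['extrinsics']),3).tolist())
cv2.imwrite('pics/w3c.png',cv2.resize(cv2.imread('pics/w3.png')[150:350,170:470],None,fx=2.6,fy=2.6))
E
```

```text
t 5.05 tcp [501.8 263.7  69.2] yaw -65.32 w 0.118 F [ 0.7  0.4 -1.6] q [ 44.  26. -19.  -0. -46.  71.]
shift [ 0.7 -1.2  4.2] turn -0.0021
slots h.03 x 0.026 [(np.float64(-73.7), np.float32(-35.8)), (np.float64(-68.5), np.float32(36.2)), (np.float64(-57.2), np.float32(-22.4)), (np.float64(-35.0), np.float32(41.9)), (np.float64(-25.0), np.float32(-34.5)), (np.float64(-22.5), np.float32(36.6)), (np.float64(-7.2), np.float32(-32.5)), (np.float64(-4.5), np.float32(10.5)), (np.float64(6.5), np.float32(32.2)), (np.float64(20.8), np.float32(-33.4)), (np.float64(23.3), np.float32(34.9)), (np.float64(35.5), np.float32(-38.2)), (np.float64(48.5), np.float32(8.5)), (np.float64(52.8), np.float32(28.0)), (np.float64(66.8), np.float32(-38.8)), (np.float64(72.0), np.float32(39.1))]
slots h.03 x 0.024 [(np.float64(-73.5), np.float32(-38.6)), (np.float64(-68.5), np.float32(36.5)), (np.float64(-57.2), np.float32(-23.8)), (np.float64(-35.0), np.float32(43.7)), (np.float64(-25.0), np.float32(-35.0)), (np.float64(-22.5), np.float32(36.3)), (np.float64(-7.2), np.float32(-29.9)), (np.float64(6.8), np.float
[... 409 characters left out ...]
.1)), (np.float64(-7.0), np.float32(-14.8)), (np.float64(-4.0), np.float32(34.5)), (np.float64(5.0), np.float32(-34.6)), (np.float64(13.5), np.float32(-17.3)), (np.float64(15.5), np.float32(15.6))]
plate top x 0.026 [(np.float64(-16.2), np.float32(-17.5)), (np.float64(-14.5), np.float32(19.0)), (np.float64(-4.0), np.float32(44.0)), (np.float64(5.0), np.float32(-34.3)), (np.float64(13.5), np.float32(-16.3)), (np.float64(15.8), np.float32(15.2))]
plate top x 0.022 [(np.float64(-14.0), np.float32(26.0)), (np.float64(-3.7), np.float32(15.2)), (np.float64(14.0), np.float32(-20.8))]
[[0.417, -0.881, -0.223, 0.562], [-0.909, -0.404, -0.103, 0.291], [0.0, 0.246, -0.969, 0.231], [0.0, 0.0, 0.0, 1.0]]
```

View pics/w3c.png

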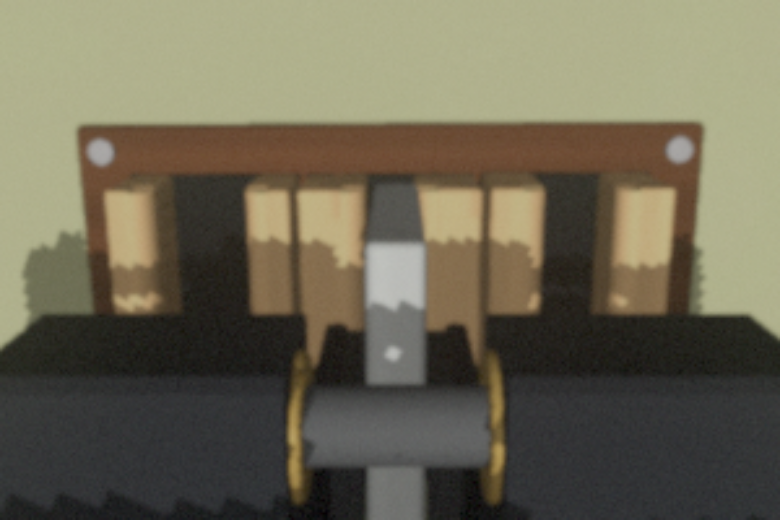

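Relative to the tool, the plate middle is at +0.5 mm and the slot middle at −0.85 mm, with yaw matched. I'll shift y by −1.3.

Request:
drive_tool(
  moves=[
    {"delta_pos": [0.8,-1.3,0],"turn": 0,"claw": 0.05},
    {"delta_pos": [0,0,0],"turn": 0,"claw": 0.05},
  ],
)

```text
time_s: 5.35
tcp_pos: [0.5035, 0.267, 0.0717]
ee_rot: [[0.908, 0.419, 0.002], [0.419, -0.908, 0.002], [0.002, -0.001, -1.0]]
wrist_force: [-1.1, 0.5, -1.4]
gripper_width: 0.11
gripper_force: 30.0
```

```bash
cat >> h.py <<'E'
def chk(top,lat=.026):
    s=monitor.sense();p=np.array(s['tcp_pos'])[:2];R=np.array(s['ee_rot']);d=cap('wrist')
    e=edges(d,p+lat*R[:2,0],R[:2,1],.03);print('block edges',[(float(a),float(b)) for a,b in e if abs(b)>15])
    e=edges(d,p+.028*R[:2,0],R[:2,1],s['tcp_pos'][2]+top,L=.012);print('plate',[(float(a),float(b)) for a,b in e])
E
python3 - <<'E'
from h import *
go(.502,.265,.037,114.8);chk(.029)
E
```

```text
t 5.35 tcp [503.5 267.   71.7] yaw -65.24 w 0.11 F [-1.1  0.5 -1.4] q [ 44.  25. -19.   0. -46.  71.]
shift [-2.3  1.2 34.7] turn -0.0006
block edges [(-72.0, -35.29999923706055), (-66.5, 36.29999923706055), (-55.2, -24.700000762939453), (-33.0, 41.900001525878906), (-23.0, -37.5), (-20.5, 38.5), (-6.5, -28.799999237060547), (7.5, 30.100000381469727), (22.8, -34.5), (25.3, 37.0), (37.8, -37.599998474121094), (55.0, 28.600000381469727), (68.8, -39.0), (74.0, 37.400001525878906)]
plate [(-4.2, 36.79999923706055), (4.8, -36.29999923706055)]
```

Request:
drive_tool(
  moves=[
    {"delta_pos": [-1.3,0.8,0],"turn": 0,"claw": 0.05},
    {"delta_pos": [0,0,0],"turn": 0,"claw": 0.05},
    {"delta_pos": [0,0,0],"turn": 0,"claw": 0.05},
    {"delta_pos": [0,0,0],"turn": 0,"claw": 0.05},
  ],
)

```text
time_s: 5.9
tcp_pos: [0.5021, 0.2653, 0.0705]
ee_rot: [[0.908, 0.419, -0.0], [0.419, -0.908, -0.0], [-0.0, 0.0, -1.0]]
wrist_force: [0.7, 0.8, -0.3]
gripper_width: 0.113
gripper_force: 30.0
```

Run:
```python
from h import *
go(.502,.265,.037,114.8);chk(.029);go(.502,.265,.037,114.8)
```

```text
t 5.9 tcp [502.1 265.3  70.5] yaw -65.24 w 0.113 F [ 0.7  0.8 -0.3] q [ 44.  25. -19.  -0. -46.  71.]
shift [-0.2  0.2 33.5] turn -0.0006
block edges [(-72.7, -36.70000076293945), (-67.5, 36.0), (-56.5, -24.600000381469727), (-34.0, 43.29999923706055), (-24.0, -37.79999923706055), (-21.7, 38.79999923706055), (-6.7, -27.600000381469727), (6.8, 28.5), (21.8, -32.099998474121094), (24.3, 34.0), (36.5, -39.20000076293945), (54.0, 28.200000762939453), (67.8, -38.599998474121094), (73.0, 38.0)]
plate [(-4.5, 39.0), (4.8, -33.79999923706055)]
t 5.95 tcp [502.1 265.2  70.5] yaw -65.24 w 0.107 F [ 0.4  0.4 -0.9] q [ 44.  25. -19.   0. -46.  71.]
shift [-0.2  0.1 33.5] turn -0.0007
```

Aligned. Insert.

Request:
drive_tool(
  moves=[
    {"delta_pos": [0,0,6],"turn": 0,"claw": 0.05},
    {"delta_pos": [0,0,6],"turn": 0,"claw": 0.05},
    {"delta_pos": [0,0,6],"turn": 0,"claw": 0.05},
    {"delta_pos": [0,0,6],"turn": 0,"claw": 0.05},
    {"delta_pos": [0,0,5],"turn": 0,"claw": 0.05},
    {"delta_pos": [0,0,3],"turn": 0,"claw": 0.05},
    {"delta_pos": [0,0,1],"turn": 0,"claw": 0.05},
    {"delta_pos": [0,0,0],"turn": 0,"claw": 0.05},
    {"delta_pos": [0,0,0],"turn": 0,"claw": 0.05},
  ],
)

```text
time_s: 7.08
tcp_pos: [0.5022, 0.2653, 0.0378]
ee_rot: [[0.908, 0.419, 0.0], [0.419, -0.908, 0.0], [0.0, -0.0, -1.0]]
wrist_force: [0.8, -0.1, -1.0]
gripper_width: 0.114
gripper_force: 30.0
```

Run:
```python
from h import *
go(.502,.265,.037,114.8)
```

```text
t 7.08 tcp [502.2 265.3  37.8] yaw -65.24 w 0.114 F [ 0.8 -0.1 -1. ] q [ 44.  28. -20.   0. -42.  71.]
shift [-0.3  0.2  0.8] turn -0.0007
```

Request:
drive_tool(
  moves=[
    {"delta_pos": [0,0,0.7],"turn": 0,"claw": 0.05},
    {"delta_pos": [0,0,0.7],"turn": 0,"claw": 0.05},
    {"delta_pos": [0,0,0],"turn": 0,"claw": 0.05},
  ],
)

```text
time_s: 7.45
tcp_pos: [0.5022, 0.2654, 0.037]
ee_rot: [[0.908, 0.419, 0.001], [0.419, -0.908, 0.0], [0.001, 0.0, -1.0]]
wrist_force: [-2.3, -1.2, 5.3]
gripper_width: 0.114
gripper_force: 30.0
```

The floor is reached (+5 N). Release and lift.

Request:
drive_tool(
  moves=[
    {"delta_pos": [0,0,0],"turn": 0,"claw": 0.28},
    {"delta_pos": [0,0,0],"turn": 0,"claw": 0.28},
    {"delta_pos": [0,0,0],"turn": 0,"claw": 0.28},
    {"delta_pos": [0,0,-20],"turn": 0,"claw": 0.28},
    {"delta_pos": [0,0,-45],"turn": 0,"claw": 0.28},
    {"delta_pos": [0,0,-55],"turn": 0,"claw": 0.28},
    {"delta_pos": [0,0,-30],"turn": 0,"claw": 0.45},
    {"delta_pos": [0,0,0],"turn": 0,"claw": 0.45},
  ],
)

```text
time_s: 8.45
tcp_pos: [0.5034, 0.2663, 0.1891]
ee_rot: [[0.908, 0.419, 0.005], [0.419, -0.908, 0.004], [0.006, -0.002, -1.0]]
wrist_force: [0.8, 0.1, -1.7]
gripper_width: 0.414
gripper_force: 0.0
```

Run:
```python
from h import *
d=cap('wrist');rect(d,(0,640,0,480),.066,.060,.072)
go(.4793,-.083,.18,70.9)
```

```text
[317 205  11  77 827] [501.8 265.6] [69.   9.1] 24.8 z 0.0653
t 8.5 tcp [502.2 265.5 186.9] yaw -65.25 w 0.423 F [-0.7  0.7 -1.1] q [ 44.  18. -11.  -0. -61.  71.]
shift [-166.7  306.9    6.3] turn 0.7654
```

The first plate is seated, with its top at 66 mm and centred. Now over the 15 mm plate.

Request:
drive_tool(
  moves=[
    {"delta_pos": [-24,44,0],"turn": 0,"claw": 0.5},
    {"delta_pos": [-24,44,0],"turn": 0,"claw": 0.5},
    {"delta_pos": [-24,44,0],"turn": 0,"claw": 0.5},
    {"delta_pos": [-24,44,0],"turn": 0,"claw": 0.5},
    {"delta_pos": [-24,44,0],"turn": 0,"claw": 0.5},
    {"delta_pos": [-24,44,0],"turn": 0,"claw": 0.5},
    {"delta_pos": [-23,43,0],"turn": 0.153,"claw": 0.5},
    {"delta_pos": [0,0,0],"turn": 0.153,"claw": 0.5},
    {"delta_pos": [0,0,0],"turn": 0.153,"claw": 0.5},
    {"delta_pos": [0,0,0],"turn": 0.153,"claw": 0.5},
    {"delta_pos": [0,0,0],"turn": 0.153,"claw": 0.5},
    {"delta_pos": [0,0,0],"turn": 0,"claw": 0.5},
  ],
)

```text
time_s: 10.0
tcp_pos: [0.4781, -0.0835, 0.1845]
ee_rot: [[0.946, -0.325, -0.003], [-0.325, -0.946, -0.0], [-0.003, 0.001, -1.0]]
wrist_force: [0.4, 1.5, 0.4]
gripper_width: 0.502
gripper_force: 0.0
```

Run:
```python
from h import *
d=cap('wrist','w5.png');rect(d,(0,640,0,480),.058,.053,.063)
go(.4795,-.083,.029,70.8)
```

```text
[ 312  199   17   77 1292] [480.3 -82.8] [14.6 69.5] 70.6 z 0.0575
t 10.05 tcp [478.3 -83.5 184.8] yaw -108.93 w 0.502 F [-0.4 -0.   0.7] q [  9.  10. -22.  -0. -58.  62.]
shift [  1.4  -1.1 155.8] turn 0.0048
```

View pics/w5.png

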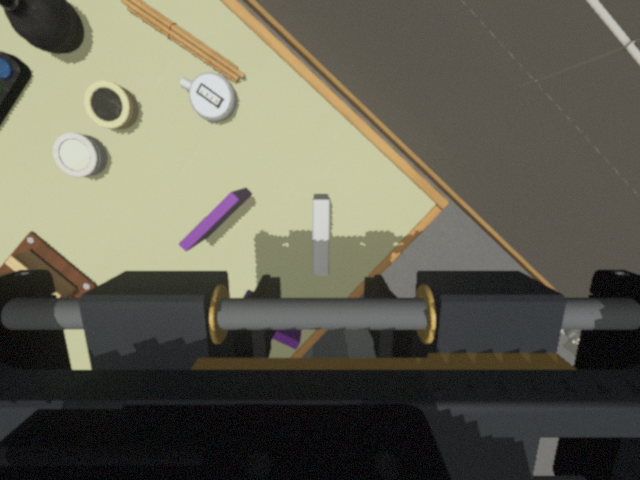

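The plate at (321,235) lies centred between the fingers, and purple is clear. Descend and grip.

Request:
drive_tool(
  moves=[
    {"delta_pos": [1.8,-1.2,45],"turn": 0.006,"claw": 0.5},
    {"delta_pos": [0,0,50],"turn": 0,"claw": 0.5},
    {"delta_pos": [0,0,40],"turn": 0,"claw": 0.5},
    {"delta_pos": [0,0,20],"turn": 0,"claw": 0.5},
    {"delta_pos": [0,0,0],"turn": 0,"claw": 0.5},
    {"delta_pos": [0,0,0],"turn": 0,"claw": 0.5},
    {"delta_pos": [0,0,0],"turn": 0,"claw": 0.1},
    {"delta_pos": [0,0,0],"turn": 0,"claw": 0.1},
    {"delta_pos": [0,0,0],"turn": 0,"claw": 0.1},
    {"delta_pos": [0,0,0],"turn": 0,"claw": 0.1},
    {"delta_pos": [0,0,0],"turn": 0,"claw": 0.1},
  ],
)

```text
time_s: 11.42
tcp_pos: [0.4812, -0.0829, 0.0314]
ee_rot: [[0.943, -0.332, 0.0], [-0.332, -0.943, -0.0], [0.0, -0.0, -1.0]]
wrist_force: [-0.4, 0.5, 2.3]
gripper_width: 0.169
gripper_force: 30.0
```

Run:
```python
from h import *
# slot_17: 46 mm along e from the slot_12 centre (502.1,265.3)
c=np.array([.5021,.2653])+.046*np.array([.4187,-.9081]);print(c)
go(*c,.15,114.76)
```

```text
[0.5213602 0.2235274]
t 11.43 tcp [481.2 -82.9  31.4] yaw -109.4 w 0.169 F [-0.4  0.5  2.3] q [  9.  23. -32.   0. -35.  61.]
shift [ -63.9 -302.4 -118.6] turn -0.7708
```

Request:
drive_tool(
  moves=[
    {"delta_pos": [0,0,-30],"turn": 0,"claw": 0.1},
    {"delta_pos": [0,0,-45],"turn": 0,"claw": 0.1},
    {"delta_pos": [0,0,-44],"turn": 0,"claw": 0.1},
    {"delta_pos": [-9,-43,0],"turn": 0,"claw": 0.1},
    {"delta_pos": [-9,-43,0],"turn": 0,"claw": 0.1},
    {"delta_pos": [-9,-43,0],"turn": 0,"claw": 0.1},
    {"delta_pos": [-9,-43,0],"turn": 0,"claw": 0.1},
    {"delta_pos": [-9,-43,0],"turn": 0,"claw": 0.1},
    {"delta_pos": [-9,-43,0],"turn": 0,"claw": 0.1},
    {"delta_pos": [-10,-44,0],"turn": 0,"claw": 0.1},
    {"delta_pos": [0,0,0],"turn": -0.154,"claw": 0.1},
    {"delta_pos": [0,0,0],"turn": -0.154,"claw": 0.1},
  ],
)

```text
time_s: 12.92
tcp_pos: [0.5203, 0.2236, 0.1489]
ee_rot: [[1.0, -0.025, -0.002], [-0.025, -1.0, -0.001], [-0.002, 0.001, -1.0]]
wrist_force: [0.2, -0.4, -1.7]
gripper_width: 0.176
gripper_force: 30.0
```

Request:
drive_tool(
  moves=[
    {"delta_pos": [0,0,0],"turn": -0.154,"claw": 0.1},
    {"delta_pos": [0,0,0],"turn": -0.154,"claw": 0.1},
    {"delta_pos": [0,0,0],"turn": -0.154,"claw": 0.1},
    {"delta_pos": [0,0,30],"turn": 0,"claw": 0.1},
    {"delta_pos": [0,0,30],"turn": 0,"claw": 0.1},
    {"delta_pos": [0,0,15],"turn": 0,"claw": 0.1},
    {"delta_pos": [0,0,0],"turn": 0,"claw": 0.1},
    {"delta_pos": [0,0,0],"turn": 0,"claw": 0.1},
    {"delta_pos": [0,0,0],"turn": 0,"claw": 0.1},
  ],
)

```text
time_s: 14.05
tcp_pos: [0.5218, 0.2237, 0.0764]
ee_rot: [[0.908, 0.418, 0.002], [0.418, -0.908, 0.001], [0.002, -0.0, -1.0]]
wrist_force: [-0.4, -0.0, -2.1]
gripper_width: 0.169
gripper_force: 30.0
```

Run:
```python
from h import *
go(.5214,.2235,.039,114.76);chk(.027);go(.5214,.2235,.039,114.76)
```

```text
t 14.05 tcp [521.8 223.7  76.4] yaw -65.28 w 0.169 F [-0.4 -0.  -2.1] q [ 40.  25. -19.   0. -46.  75.]
shift [-0.6 -0.  37.4] turn -0.0008
block edges [(-79.5, 44.70000076293945), (-69.7, -34.400001525878906), (-67.5, 35.900001525878906), (-49.5, -41.599998474121094), (-39.0, 35.400001525878906), (-24.2, -36.099998474121094), (-21.7, 37.79999923706055), (-9.2, -27.700000762939453), (9.3, 29.899999618530273), (22.0, -37.099998474121094), (32.5, 39.20000076293945)]
plate [(-6.7, 33.099998474121094), (7.0, -32.0)]
t 14.1 tcp [521.7 223.6  76.2] yaw -65.29 w 0.17 F [-0.1  0.1 -1.9] q [ 40.  25. -19.   0. -46.  75.]
shift [-0.4 -0.  37.2] turn -0.0008
```

Aligned within 0.2 mm. Insert.

Request:
drive_tool(
  moves=[
    {"delta_pos": [-0.4,0,6],"turn": 0,"claw": 0.1},
    {"delta_pos": [0,0,6],"turn": 0,"claw": 0.1},
    {"delta_pos": [0,0,6],"turn": 0,"claw": 0.1},
    {"delta_pos": [0,0,6],"turn": 0,"claw": 0.1},
    {"delta_pos": [0,0,6],"turn": 0,"claw": 0.1},
    {"delta_pos": [0,0,4],"turn": 0,"claw": 0.1},
    {"delta_pos": [0,0,2],"turn": 0,"claw": 0.1},
    {"delta_pos": [0,0,0.7],"turn": 0,"claw": 0.1},
    {"delta_pos": [0,0,0],"turn": 0,"claw": 0.1},
    {"delta_pos": [0,0,0],"turn": 0,"claw": 0.1},
  ],
)

```text
time_s: 15.35
tcp_pos: [0.5206, 0.2229, 0.0394]
ee_rot: [[0.908, 0.418, -0.0], [0.418, -0.908, -0.0], [-0.0, 0.0, -1.0]]
wrist_force: [-2.9, -1.4, 5.7]
gripper_width: 0.174
gripper_force: 30.0
```

Floor contact (+6 N). Release by a little and lift.

Request:
drive_tool(
  moves=[
    {"delta_pos": [0,0,0],"turn": 0,"claw": 0.27},
    {"delta_pos": [0,0,0],"turn": 0,"claw": 0.27},
    {"delta_pos": [0,0,0],"turn": 0,"claw": 0.27},
    {"delta_pos": [0,0,-15],"turn": 0,"claw": 0.27},
    {"delta_pos": [0,0,-40],"turn": 0,"claw": 0.27},
    {"delta_pos": [0,0,-50],"turn": 0,"claw": 0.27},
    {"delta_pos": [0,0,-45],"turn": 0,"claw": 0.27},
    {"delta_pos": [0,0,0],"turn": 0,"claw": 0.27},
    {"delta_pos": [0,0,0],"turn": 0,"claw": 0.27},
  ],
)

```text
time_s: 16.48
tcp_pos: [0.5204, 0.2228, 0.1887]
ee_rot: [[0.909, 0.418, -0.0], [0.418, -0.909, 0.001], [0.0, -0.001, -1.0]]
wrist_force: [-0.1, 0.0, -1.4]
gripper_width: 0.273
gripper_force: 0.0
```

Run:
```python
from h import *
d=cap('wrist','w6.png');rect(d,(0,640,0,480),.066,.055,.075)
go(.5214,.2235,.18,114.76)
```

```text
[263 200  14  78 870] [502.8 265. ] [69.5 10.3] 24.7 z 0.0655
[ 314  202   17   78 1290] [520.3 222.7] [69.7 14.5] 24.7 z 0.0655
t 16.52 tcp [520.1 222.6 187.8] yaw -65.31 w 0.269 F [ 0.4 -0.4  0.7] q [ 40.  18. -11.  -0. -61.  75.]
shift [ 1.6 -0.3  7.8] turn -0.0012
```

View pics/w6.png

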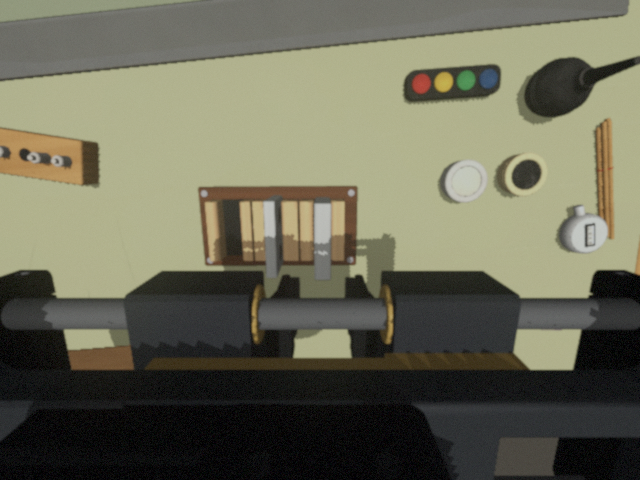

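Both plates stand in their slots at (271,235) and (322,238). Both tops are at 66 mm, both are within about 2 mm of centre, and the 22 mm slot at (231,228) is empty.

```bash
python3 -c "
from station import ticket
print(ticket.finish_job())"
```

```text
the job is handed in; nothing more can be done
None
```

The job is handed in: spacer_10 stands in the 12 mm slot and spacer_15 in the 17 mm slot, both down on the floor, centred within about 2 mm and released. The 22 mm slot is empty, and it took about 16.5 s of robot time.

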